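# Bolt the lid of a fly-tying materials case

## Robot

A 6-joint arm with a two-finger parallel gripper is mounted at the origin on the work surface. World frame = base frame: x ahead of the robot, y to its left, z up, the work surface at z = 0. Lengths are in m, angles in rad, forces in N, time in s.
With the tool pointing down it reaches from about 0.25 to 0.775 m from the base axis. Payload 4 kg.
Tool frame: the origin (TCP) lies at the very end of the fingers, on their centre line; the grasp point (between the pads) lies 19 mm behind it (robot.grip_point_offset is the distance from the TCP to the grasp point, in m); z points along the fingers, y is the line along which they close (so a half turn about z gives the same grasp; the last joint's range is limited). The gripper opens to 85 mm and grips with 20 to 120 N. Pads are 22 mm wide; open, the fingers measure 114 mm over their backs; the gripper's body (76 mm by 85 mm) begins 54 mm behind the grasp point. The pads swing forward as they close: fully open they stand 13 mm farther back than shut.
Start: joints at [1.042, 0.087, 1.371, -0, 1.684, -0.103], TCP at [0.227, 0.501, 0.231] pointing down, gripper open.
Joint ranges: [-3.1, 3.1], [-0.76, 2.03], [0.27, 2.55], [-1.08, 4.22], [0.17, 2.65], [-2.57, 2.57]. Speed limits (rad/s): [2.79, 2.79, 3.14, 3.14, 3.14, 3.14].

## Interface

Orientations are given as a rotation vector (axis times angle).
In Python, from plant import robot, get_image, camera_info gives the robot as it stands.
- The arm moves only by the tool send_rows, never from a script. Its arguments are lists of equal length, an entry for each row: "xyz": the shift along the tool's x, y, z in cm, a list of three; "delta_rot": the turn, a rotation vector about the tool's x, y, z in rad, a list of three; "grip": the opening, from 0 (shut) to 1 (fully open). A call has exactly 5 rows; each row is the pose to reach, as a shift and turn from the pose commanded when the call began, along the tool's axes at that moment; what a row does not reach only later rows make up. A row lasts 1/12 s, in which the tool goes at most 41.7 mm and 7.16 degrees, less where a joint would pass 70% of its speed; a pose out of reach is approached as far as the arm can. A call with a gripper value outside its range is refused whole. The fingers move at their own pace and stop on an object; the grip force is fixed at half the most. Time passes only in rows, so rows that repeat a pose let the fingers close, or fill a call up. It gives the time, the measured TCP pose, the force, the opening and the grip force at its end, in the units of the state.
- robot.get_obs(): the state, without advancing time (a new reading comes with each control period).
- get_image(name): name is "side" or "top"; returns the picture (480x640x3 uint8, red, green, blue); there is no depth.
- camera_info(name): a dict with "fx", "fy", "cx", "cy" (pixels), "k1" (the pictures are not rectified: a ray, as slopes to the right and down, at radius r is drawn at 1 + k1 r^2 times it, then the intrinsics apply), "position" and "attitude" of the camera in the world. Camera axes: x right, y down, z forward; pixel columns grow to the right and rows downward; lengths in m; the calibration is good to about 2 mm. A picture is of the moment at which its call begins. camera_info takes no time and is no camera call.
- robot.hand_in(): hands the job in; it is judged then, once.
The state is a dict: "clock": time; "joint_pos": joint angles; "joint_vel": joint speeds; "tau": joint torques, N m; "eef_pos": TCP position; "tcp_rot": TCP orientation; "wrist_force": force on the tool from outside, world axes, zero at the start; "torque": the same for the moment, N m; "gripper_width": finger opening in m; "finger_force": force on a finger pad.
Only numpy, scipy, OpenCV 4.12 (cv2) and the standard library are available. Lean on these libraries where they do the work, as an engineer would, in place of code of your own. Each camera call takes 0.05 s, during which the arm holds its last target. There are 200 camera calls.

## Task

Bolt the bamboo case shut: slide the barrel bolt across by its red ball handle, find the notch in the steel keeper, and turn the handle fully down into it. Feel for the notch gently - never lean hard on the keeper or on its end stop with the handle - then let go and back away, leaving the other things on the desk and on the lid where they stand.

Things in the scene. Friction and masses are not known exactly. Their poses are not given: they have to be found in the camera images.
- case: Bamboo case fixed to the desk, 220 (x) x 360 (y) x 70 mm tall; origin under its centre, -x side facing the robot. The bolt's rod lies on the lid along the case's y, axis at case x = -86 mm (24 mm behind the front edge), z = 86. In front of the rod a rim keeps the handle up: a dark strip (top z 91 mm), then the keeper. The handle must never press on rim or case with over 45 N (14 N at the ball).
- notch_mid (a point): Point fixed to the case, at case (-106, 5, 94) mm: top of the steel keeper plate (4 mm thick), where its notch lies ON AVERAGE. The notch (11.6 mm wide, open above, floor 13 mm below the top) is up to 15 mm to either side along the case's y (slide 0.05 to 0.08), not measured: find it by feel or sight. 14 mm past the notch's centre a raised ear (to z 112 mm) stops the handle.
- knob (a point): Centre of the red ball (18 mm diameter) on the end of the handle, 62 mm from the rod's axis. It can be pinched from above across the case's y axis and swivels between the fingers as the handle turns. When the handle is down the ball hangs in front of the case's front edge.
- handle: Steel bar 8 mm thick standing out from the rod, ball on its end. Origin: where it joins the rod's axis, at case (-86, -60 + slide, 86) mm; its own z points along the bar to the ball. It belongs to the rod: slides along case +y and turns about the rod's axis.
- bolt_slide (a joint): Travel of the bolt in m along the case's +y axis (the robot's left when the case faces it squarely); 0 = fully drawn back, starts 0 to 0.02. It drags with about 3 N of friction and stays where left.
- bolt_turn (a joint): Handle angle in rad: 0 = upright, grows as the handle swings down to the case's front (-x), pi/2 = level, pointing to the front; where the notch is not under it it stops on the rim at 0.9 to 1.08; about 1.6 when fully down on the floor of the notch. Starts between -0.05 and 0.3. Slight friction (about 0.5 N at the ball), stays where left.
- spool_pink: Pink thread spool, 30 mm diameter, 32 mm tall, loose on the lid behind the bolt; origin under its centre. Leave alone.
- spool_olive: Olive thread spool, 30 mm diameter, 32 mm tall, loose on the lid behind the bolt; origin under its centre. Leave alone.
- bead_jar: Amber bead jar, 44 mm diameter, 45 mm tall, loose on the lid behind the bolt; origin under its centre. Leave alone.
- tape_measure: Blue tape measure, 60 x 65 x 32 mm, on the desk; origin under its centre. Leave alone.
- cement_bottle: Clear cement bottle, 38 mm diameter, 70 mm tall, on the desk; origin under its centre. Leave alone.
- fly_reel: Black fly reel lying flat, 84 mm diameter, 34 mm tall, on the desk; origin under its centre. Leave alone.
- screwdriver: Yellow screwdriver, 160 mm long, lying on the desk along its own x. Leave alone.

How it is judged:
On the way:
1. the bolt is slid across, handle still up: slide at least 40 mm with the handle less than 1.1 rad down (value of joint bolt_slide above 0.04 m and value of joint bolt_turn below 1.1 rad), for 0.1 s.
At the end, for the whole second after the job is handed in: The bolt is across (slide 46 to 84 mm), the handle lies down in the keeper's notch (turned at least 1.45 rad from upright) and is at rest, released (value of joint bolt_turn above 1.45 rad and value of joint bolt_slide between 0.046 and 0.084 m and velocity of joint bolt_turn between -0.05 and 0.05 rad/s); the robot touches nothing.
It fails at once if the handle is pressed on the case, strip or keeper with more than 45 N (contact force between handle and case above 45 N).
It fails at once if anything else on the lid or the desk is moved more than 25 mm (distance of any of spool_pink, spool_olive, bead_jar, tape_measure, cement_bottle, fly_reel, screwdriver from where it was at the start of the episode above 0.025 m).
It also fails if it takes over 72 s, if anything falls off the work surface, if the arm or the gripper's body presses on something with over 40 N, if the wrist force passes 120 N, or if a joint passes its speed limit or range.

## Working session

There is one attempt and no reset: what is moved stays moved. The work goes in short steps, Python scripts to look and compute and a tool call to move; the robot and the scene stay as the last step left them, time stands still between calls to the robot, and variables do not carry over. Pictures are saved under pics/ and viewed, at most 10 in all, crops included, and the job is handed in when it is done.

Besides the shell and the picture viewer there is one more tool, called after "Emit:" in YAML: its name, and indented under it one key for each argument. send_rows: Moves the arm, as the interface text tells. Its arguments: {"type":"object","properties":{"xyz":{"type":"array"},"delta_rot":{"type":"array"},"grip":{"type":"array"}},"required":["xyz","delta_rot","grip"]}

```bash
mkdir -p pics; python3 - <<'E'
from plant import robot,get_image,camera_info
import cv2
for n in("side","top"):
    im=get_image(n); cv2.imwrite(f"pics/{n}0.png",im[:,:,::-1]); print(n,camera_info(n))
print(robot.get_obs())
E
```

```text
side {'fx': 509.95525818279225, 'fy': 509.95525818279225, 'cx': 312.9887309583054, 'cy': 236.99731585300782, 'k1': -0.05884912763396987, 'position': array([ 0.32880655, -0.83658236,  0.98615956]), 'attitude': array([-2.34202457,  0.28500354, -0.13063817])}
top {'fx': 515.5400214104187, 'fy': 515.5400214104187, 'cx': 322.55803258973197, 'cy': 247.72373302267496, 'k1': 0.009540570325231326, 'position': array([0.28559009, 0.02597418, 1.30844037]), 'attitude': array([-2.06140378,  2.14994388, -0.24374017])}
{'clock': 0.1, 'joint_pos': array([ 1.04189433e+00,  8.79104963e-02,  1.37216757e+00, -7.24377024e-06,
        1.68361377e+00, -1.03129430e-01]), 'joint_vel': array([-0.00049384,  0.00032556, -0.00364868, -0.00111834, -0.00251215,
       -0.00098608]), 'tau': array([ 1.25598093e-03, -3.53013897e+01, -3.14216888e+01, -2.43260756e-04,
        7.97056564e-03, -1.78240663e-05]), 'eef_pos': array([0.22694503, 0.50047655, 0.23020742]), 'tcp_rot': array([-0.66362619, -3.07003895,  0.00313697]), 'wrist_force': array([0.04914104, 0.0601127 , 0.12794154]), 'torque': array([0.00687004, 0.0590049 , 0.02143767]), 'finger_force': 0.0, 'gripper_width': 0.08558988576131087}
```

View pics/side0.png

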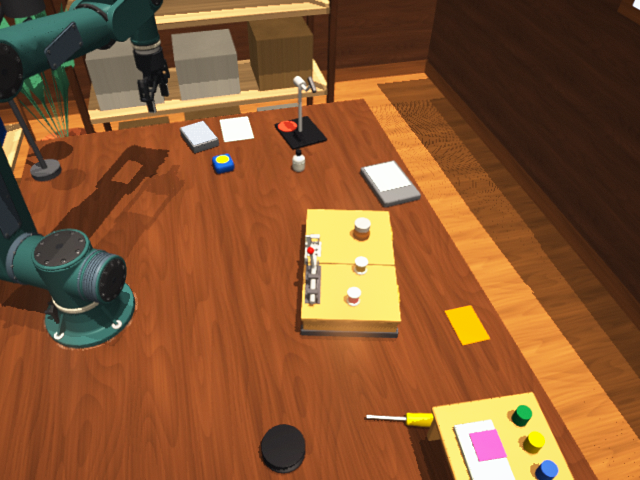

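View pics/top0.png

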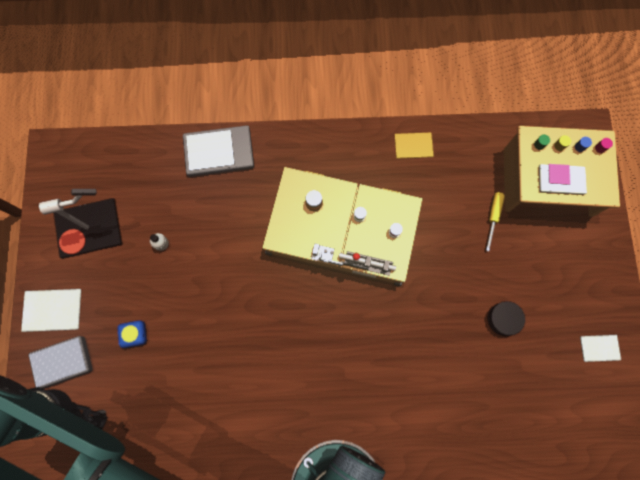

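The side view shows the case at about (350,270), with the red ball at (311,251). The top view shows the lid corners near (284,169), (421,197), (407,283) and (263,247), the ball at (356,257) and the keeper near (323,253).

```bash
cat > h.py <<'E'
import numpy as np,cv2
from scipy.spatial.transform import Rotation as R
from plant import robot,get_image,camera_info
def ray(n,uv):
    c=camera_info(n);x=(uv[0]-c['cx'])/c['fx'];y=(uv[1]-c['cy'])/c['fy'];s=np.array([x,y]);p=s.copy()
    for _ in range(10): p=s/(1+c['k1']*(p@p))
    return np.array(c['position']),R.from_rotvec(c['attitude']).apply([p[0],p[1],1])
def onz(n,uv,z):
    o,d=ray(n,uv);return o+d*(z-o[2])/d[2]
def tri(a,b):
    o1,d1=ray("top",a);o2,d2=ray("side",b)
    t=np.linalg.lstsq(np.c_[d1,-d2],o2-o1,rcond=None)[0]
    p,q=o1+t[0]*d1,o2+t[1]*d2;return (p+q)/2,np.linalg.norm(p-q)
def px(n,p):
    c=camera_info(n);q=R.from_rotvec(c['attitude']).inv().apply(np.array(p)-c['position']);s=q[:2]/q[2]
    s=s*(1+c['k1']*(s@s));return np.array([s[0]*c['fx']+c['cx'],s[1]*c['fy']+c['cy']])
def red(im,box):
    u0,v0,u1,v1=box;h=cv2.cvtColor(im,cv2.COLOR_RGB2HSV)[v0:v1,u0:u1]
    m=(((h[...,0]<7)|(h[...,0]>173))&(h[...,1]>170)&(h[...,2]>110)).astype(np.uint8)
    k,l,st,ce=cv2.connectedComponentsWithStats(m)
    i=1+np.argmax(st[1:,4]);return ce[i]+[u0,v0],st[i]
E
python3 - <<'E'
from h import *
t=cv2.imread("pics/top0.png")[:,:,::-1].copy();s=cv2.imread("pics/side0.png")[:,:,::-1].copy()
a,sa=red(t,(330,235,400,290));b,sb=red(s,(295,235,330,275));print(a,sa,b,sb,tri(a,b))
h=cv2.cvtColor(t,cv2.COLOR_RGB2HSV)
m=cv2.inRange(h,(18,110,120),(33,255,255));m[:, :255]=0;m[:,430:]=0;m[:160]=0;m[295:]=0
m=cv2.morphologyEx(m,cv2.MORPH_OPEN,np.ones((3,3)))
c=np.vstack([x for x in cv2.findContours(m,0,2)[0] if cv2.contourArea(x)>300])
hull=cv2.convexHull(c);q=cv2.approxPolyDP(hull,6,True)[:,0];print(q)
for p in q: print(p,onz("top",p,.07).round(4))
o=np.vstack([cv2.resize(t[155:295,250:435],(800,605))[:300],cv2.resize(t[155:295,250:435],(800,605))[300:600]])
cv2.imwrite("pics/c1.png",o[:,:,::-1])
E
```

```text
[355.82608696 256.        ] [24 19  5  5 23] [310.28125 250.     ] [13 12  6  7 32] (array([ 0.52550766, -0.06326213,  0.14800032]), np.float64(0.0021046434952394673))Traceback (most recent call last):
  File "<stdin>", line 7, in <module>
    return _nx.concatenate(arrs, 0, dtype=dtype, casting=casting)
           ~~~~~~~~~~~~~~~^^^^^^^^^^^^^^^^^^^^^^^^^^^^^^^^^^^^^^^
ValueError: need at least one array to concatenate
```

```bash
python3 - <<'E'
from h import *
t=cv2.imread("pics/top0.png")[:,:,::-1].copy()
h=cv2.cvtColor(t,cv2.COLOR_RGB2HSV);print(h[220,300],h[260,400],h[300,300])
m=((h[...,2]>150)&(h[...,0]>15)&(h[...,0]<35)).astype(np.uint8)*255;m[:, :255]=0;m[:,430:]=0;m[:160]=0;m[295:]=0
c=np.vstack([x for x in cv2.findContours(m,0,2)[0] if cv2.contourArea(x)>300])
q=cv2.approxPolyDP(cv2.convexHull(c),6,True)[:,0]
P=[onz("top",p,.07) for p in q]
for p,w in zip(q,P): print(p,w.round(4))
(cx,cy),sz,an=cv2.minAreaRect(np.float32([1000*w[:2] for w in P]));print(cx,cy,sz,an)
cv2.imwrite("pics/c1.png",cv2.resize(t[155:295,250:435],(790,598),interpolation=cv2.INTER_CUBIC)[:,:,::-1])
E
```

```text
[ 29  89 226] [ 30  68 228] [  9 166 117]
[284 167] [0.7823 0.1008 0.07  ]
[420 197] [ 0.6877 -0.2395  0.07  ]
[405 280] [ 0.4783 -0.1853  0.07  ]
[263 248] [0.5724 0.158  0.07  ]
630.3168334960938 -42.2181396484375 (356.3476257324219, 217.5196533203125) 74.66381072998047
```

View pics/c1.png

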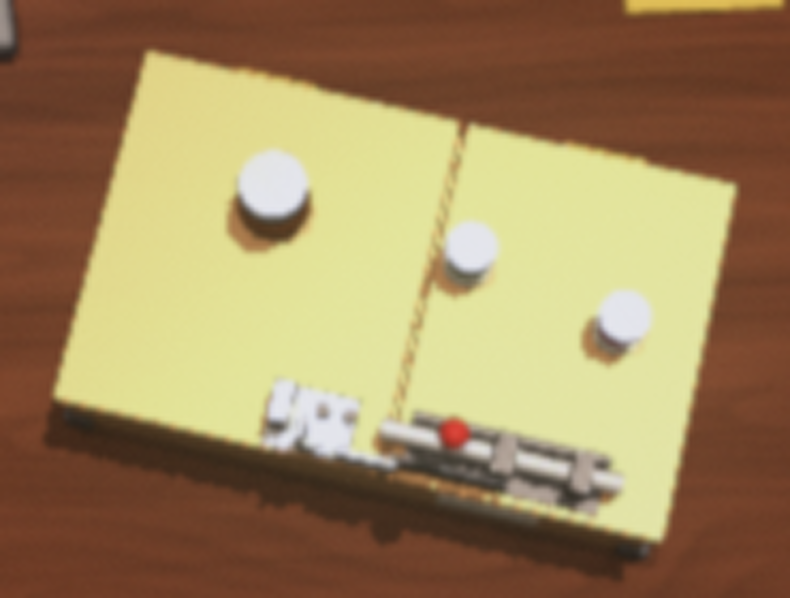

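The crop shows the keeper's white strip at about (345–395,460) and the ball at (455,433). Both spools stand roughly 100 mm behind the bolt. Sizes measure 356×218 mm and the ball height is 0.148 m, which agrees with the given dimensions.

```bash
cat >> h.py <<'E'
TH=-0.268;C=np.array([.630,-.042,0])
CX=np.array([np.cos(TH),np.sin(TH),0]);CY=np.array([-np.sin(TH),np.cos(TH),0]);M=np.c_[CX,CY,[0,0,1]]
def cas(p): return M.T@(np.array(p)-C)
def wor(p): return C+M@np.array(p)
def plan(target,flip=1):
    o=robot.get_obs();T=R.from_rotvec(o['tcp_rot'])
    G=R.from_matrix(np.c_[CX*flip,-CY*flip,[0,0,-1]])
    print("shift cm",(T.inv().apply(target-o['eef_pos'])*100).round(2),"rot",(T.inv()*G).as_rotvec().round(3))
def stat():
    o=robot.get_obs();print(o['clock'],"tcp case mm",(cas(o['eef_pos'])*1000).round(1),"F case",(M.T@o['wrist_force']).round(1),o['gripper_width'],o['joint_pos'].round(2))
E
python3 - <<'E'
from h import *
k=np.array([.5255,-.0633,.148]);print("knob case",cas(k))
k=wor([-.104,cas(k)[1],.145])
print(k);stat();
for f in(1,-1): plan(k+[0,0,.06],f)
E
```

```text
knob case [-0.09512929 -0.04821159  0.148     ]
[ 0.51694596 -0.06095101  0.145     ]
0.1 tcp case mm [-532.3  416.4  230.2] F case [0.  0.1 0.1] 0.08558988576131087 [ 1.04  0.09  1.37 -0.    1.68 -0.1 ]
shift cm [-49.6  -39.15   2.59] rot [-1.000e-03  3.000e-03  2.984e+00]
shift cm [-49.6  -39.15   2.59] rot [-0.002 -0.    -0.158]
```

Emit:
send_rows:
  xyz:
    - [-3.3, -2.6, 0]
    - [-6.6, -5.2, 0]
    - [-9.9, -7.8, 0]
    - [-13.2, -10.4, 0]
    - [-16, -13, 0]
  delta_rot:
    - [0, 0, -0.03]
    - [0, 0, -0.06]
    - [0, 0, -0.09]
    - [0, 0, -0.12]
    - [0, 0, -0.158]
  grip: [0.6, 0.6, 0.6, 0.6, 0.6]

```text
clock: 0.52
eef_pos: [0.3196, 0.3145, 0.2307]
tcp_rot: [-0.416, -3.114, 0.001]
wrist_force: [-0.1, 0.5, 0.6]
gripper_width: 0.0513
finger_force: 0.0
```

```bash
python3 -c "
from h import *
stat();plan(np.array([.5255,-.0633,.21]),-1)"
```

```text
0.5167 tcp case mm [-393.7  261.6  230.7] F case [-0.2  0.4  0.6] 0.051306389340602984 [ 0.65 -0.14  1.59 -0.    1.69 -0.65]
shift cm [-29.79 -31.05   2.09] rot [-0.001 -0.     0.002]
```

Emit:
send_rows:
  xyz:
    - [-2.8, -2.9, 0]
    - [-5.6, -5.8, 0]
    - [-8.4, -8.7, 0]
    - [-11.2, -11.6, 0]
    - [-14, -14.5, 0]
  delta_rot:
    - [0, 0, 0]
    - [0, 0, 0]
    - [0, 0, 0]
    - [0, 0, 0]
    - [0, 0, 0]
  grip: [0.6, 0.6, 0.6, 0.6, 0.6]

```text
clock: 0.93
eef_pos: [0.4161, 0.1377, 0.231]
tcp_rot: [-0.419, -3.113, -0.0]
wrist_force: [0.8, 0.2, -0.2]
gripper_width: 0.051
finger_force: 0.0
```

Emit:
send_rows:
  xyz:
    - [-2.8, -2.9, 0]
    - [-5.6, -5.8, 0]
    - [-8.4, -8.7, 0]
    - [-11.2, -11.6, 0]
    - [-13, -13.5, 0]
  delta_rot:
    - [0, 0, 0]
    - [0, 0, 0]
    - [0, 0, 0]
    - [0, 0, 0]
    - [0, 0, 0]
  grip: [0.6, 0.6, 0.6, 0.6, 0.6]

```text
clock: 1.35
eef_pos: [0.5063, -0.0285, 0.2305]
tcp_rot: [-0.424, -3.112, 0.002]
wrist_force: [0.1, 0.7, 0.8]
gripper_width: 0.0512
finger_force: 0.0
```

Emit:
send_rows:
  xyz:
    - [0, 0, 0]
    - [0, 0, 0]
    - [0, 0, 0]
    - [0, 0, 0]
    - [0, 0, 0]
  delta_rot:
    - [0, 0, 0]
    - [0, 0, 0]
    - [0, 0, 0]
    - [0, 0, 0]
    - [0, 0, 0]
  grip: [0.6, 0.6, 0.6, 0.6, 0.6]

```text
clock: 1.77
eef_pos: [0.505, -0.0238, 0.2315]
tcp_rot: [0.416, 3.114, 0.001]
wrist_force: [-0.6, 0.3, -0.2]
gripper_width: 0.0513
finger_force: 0.0
```

```bash
python3 - <<'E'
from h import *
stat();plan(np.array([.5255,-.0633,.132]),-1)
t=get_image("top");s=get_image("side")
w=np.hstack([cv2.resize(s[180:340,260:420],(400,400),interpolation=2),cv2.resize(t[160:320,260:420],(400,400),interpolation=2)])
cv2.imwrite("pics/d1.png",w[:,:,::-1])
try: print(red(s,(290,225,335,275)))
except Exception as e: print(e)
E
```

```text
1.7667 tcp case mm [-125.3  -15.5  231.5] F case [-0.6  0.1 -0.2] 0.05128727029807329 [-0.16 -0.01  1.47  0.    1.68 -1.46]
shift cm [-3.01 -3.28  9.95] rot [0.    0.    0.002]
(array([310.19354839, 250.03225806]), array([18, 22,  6,  7, 31], dtype=int32))
```

View pics/d1.png

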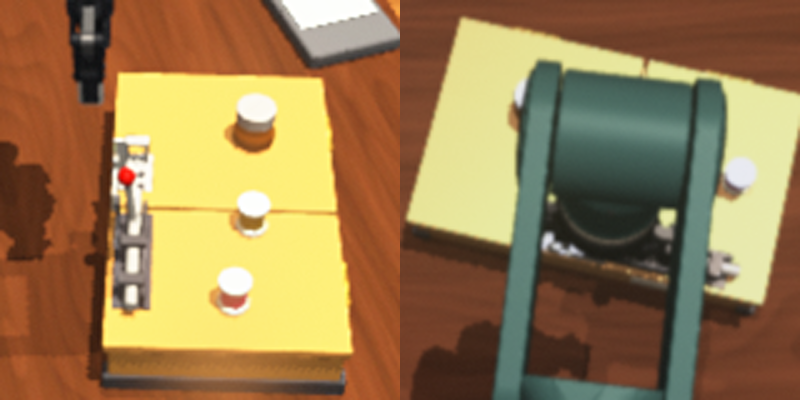

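Left half (side view): the open fingers are at crop (90,90), up and left of the ball at (126,176). Right half (top view): the forearm hides the bolt.

Emit:
send_rows:
  xyz:
    - [-1, -1.1, 0.8]
    - [-2, -2.2, 1.6]
    - [-3, -3.3, 2.5]
    - [-3, -3.3, 3.5]
    - [-3, -3.3, 4.5]
  delta_rot:
    - [0, 0, 0]
    - [0, 0, 0]
    - [0, 0, 0]
    - [0, 0, 0]
    - [0, 0, 0]
  grip: [0.6, 0.6, 0.6, 0.6, 0.6]

```text
clock: 2.28
eef_pos: [0.5257, -0.066, 0.1843]
tcp_rot: [-0.422, -3.111, -0.001]
wrist_force: [-0.7, 0.2, -0.4]
gripper_width: 0.0511
finger_force: 0.0
```

Emit:
send_rows:
  xyz:
    - [0, 0, 0]
    - [0, 0, 0]
    - [0, 0, 0]
    - [0, 0, 0]
    - [0, 0, 0]
  delta_rot:
    - [0, 0, 0]
    - [0, 0, 0]
    - [0, 0, 0]
    - [0, 0, 0]
    - [0, 0, 0]
  grip: [0.6, 0.6, 0.6, 0.6, 0.6]

```text
clock: 2.7
eef_pos: [0.526, -0.0646, 0.1872]
tcp_rot: [0.418, 3.112, -0.0]
wrist_force: [-0.9, 0.2, 0.4]
gripper_width: 0.0514
finger_force: 0.0
```

```bash
python3 - <<'E'
from h import *
stat();plan(np.array([.5255,-.0633,.132]),-1)
s=get_image("side");p=robot.get_obs()['eef_pos'];u=px("side",p);print(u,px("side",[.5255,-.0633,.148]))
cv2.circle(s,tuple(int(round(x)) for x in u),1,(0,255,0),-1)
cv2.imwrite("pics/d2.png",cv2.resize(s[190:310,260:380],(600,600),interpolation=2)[:,:,::-1])
E
```

```text
2.7 tcp case mm [-94.3 -49.3 187.2] F case [-0.9 -0.1  0.4] 0.05140334199360385 [-0.23  0.05  1.49  0.    1.59 -1.53]
shift cm [0.1  0.11 5.52] rot [0.    0.002 0.001]
[311.18624816 238.05105577] [310.7258851  249.87774264]
```

View pics/d2.png

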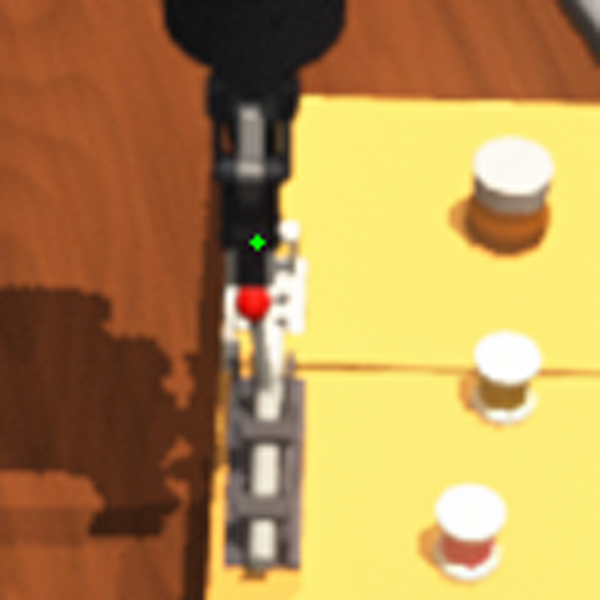

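The fingers (green TCP dot at (257,242)) are aligned above the ball at (253,302). I'll descend and pinch.

Emit:
send_rows:
  xyz:
    - [0, 0.1, 1.2]
    - [0, 0.1, 2.4]
    - [0, 0.1, 3.6]
    - [0, 0.1, 4.6]
    - [0, 0.1, 5.2]
  delta_rot:
    - [0, 0, 0]
    - [0, 0, 0]
    - [0, 0, 0]
    - [0, 0, 0]
    - [0, 0, 0]
  grip: [0.6, 0.6, 0.6, 0.6, 0.6]

```text
clock: 3.17
eef_pos: [0.5246, -0.0635, 0.1313]
tcp_rot: [-0.419, -3.109, -0.001]
wrist_force: [0.2, -0.4, -0.3]
gripper_width: 0.0511
finger_force: 0.0
```

Emit:
send_rows:
  xyz:
    - [0, 0, 0]
    - [0, 0, 0]
    - [0, 0, 0]
    - [0, 0, 0]
    - [0, 0, 0]
  delta_rot:
    - [0, 0, 0]
    - [0, 0, 0]
    - [0, 0, 0]
    - [0, 0, 0]
    - [0, 0, 0]
  grip: [0.6, 0.4, 0.3, 0.2, 0.1]

```text
clock: 3.58
eef_pos: [0.5264, -0.0644, 0.1354]
tcp_rot: [0.419, 3.112, -0.001]
wrist_force: [-1.3, -1.1, 2.5]
gripper_width: 0.0144
finger_force: 58.4
```

Emit:
send_rows:
  xyz:
    - [0, 0, 0]
    - [0, 0, 0]
    - [0, 0, 0]
    - [0, 0, 0]
    - [0, 0, 0]
  delta_rot:
    - [0, 0, 0]
    - [0, 0, 0]
    - [0, 0, 0]
    - [0, 0, 0]
    - [0, 0, 0]
  grip: [0.1, 0.1, 0.1, 0.1, 0.1]

```text
clock: 4.0
eef_pos: [0.5265, -0.0643, 0.1353]
tcp_rot: [0.42, 3.112, -0.001]
wrist_force: [-0.6, -3.1, 6.4]
gripper_width: 0.0142
finger_force: 58.8
```

```bash
python3 -c "
from h import *
stat()"
```

```text
4.0 tcp case mm [-93.9 -48.9 135.3] F case [ 0.3 -3.1  6.4] 0.014232135185877078 [-0.23  0.08  1.57 -0.    1.49 -1.53]
```

Width is 14 mm and the tool is pushed up, so the pads are probably on the ball's upper half. I'll reopen, lower 7 mm and pinch again.

Emit:
send_rows:
  xyz:
    - [0, 0, 0]
    - [0, 0, 0]
    - [0, 0, 0.2]
    - [0, 0, 0.5]
    - [0, 0, 0.7]
  delta_rot:
    - [0, 0, 0]
    - [0, 0, 0]
    - [0, 0, 0]
    - [0, 0, 0]
    - [0, 0, 0]
  grip: [0.3, 0.5, 0.5, 0.5, 0.5]

```text
clock: 4.42
eef_pos: [0.5255, -0.0635, 0.1262]
tcp_rot: [-0.419, -3.112, -0.001]
wrist_force: [0.0, -0.3, -0.3]
gripper_width: 0.0428
finger_force: 0.0
```

Emit:
send_rows:
  xyz:
    - [0, 0, 0]
    - [0, 0, 0]
    - [0, 0, 0]
    - [0, 0, 0]
    - [0, 0, 0]
  delta_rot:
    - [0, 0, 0]
    - [0, 0, 0]
    - [0, 0, 0]
    - [0, 0, 0]
    - [0, 0, 0]
  grip: [0.5, 0.4, 0.3, 0.2, 0.1]

```text
clock: 4.83
eef_pos: [0.526, -0.0642, 0.1276]
tcp_rot: [0.419, 3.113, -0.001]
wrist_force: [0.1, -1.6, 0.6]
gripper_width: 0.0146
finger_force: 58.4
```

Emit:
send_rows:
  xyz:
    - [0, 0, 0]
    - [0, 0, 0]
    - [0, 0, 0]
    - [0, 0, 0]
    - [0, 0, 0]
  delta_rot:
    - [0, 0, 0]
    - [0, 0, 0]
    - [0, 0, 0]
    - [0, 0, 0]
    - [0, 0, 0]
  grip: [0.1, 0.1, 0.1, 0.1, 0.1]

```text
clock: 5.25
eef_pos: [0.526, -0.0641, 0.1276]
tcp_rot: [0.42, 3.113, -0.001]
wrist_force: [-1.7, -1.4, 1.1]
gripper_width: 0.0145
finger_force: 58.5
```

```bash
python3 - <<'E'
from h import *
stat()
s=get_image("side")
cv2.imwrite("pics/d3.png",cv2.resize(s[190:310,260:380],(600,600),interpolation=2)[:,:,::-1])
E
```

```text
5.25 tcp case mm [-94.4 -48.9 127.6] F case [-1.2 -1.8  1.1] 0.014522903300026055 [-0.23  0.09  1.58 -0.    1.48 -1.53]
```

View pics/d3.png

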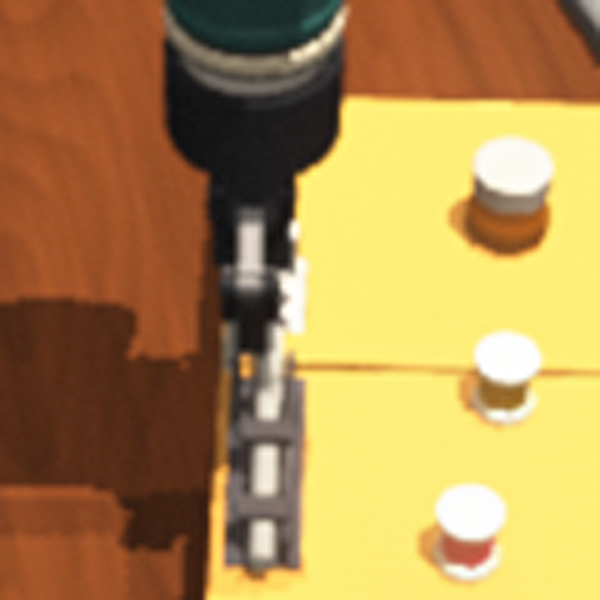

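The fingers are centred on the ball, and the 14 mm reading is pad compliance. I'll slide the bolt with the handle up.

Emit:
send_rows:
  xyz:
    - [0, 0.4, 0]
    - [0, 0.8, 0]
    - [0, 1.2, 0]
    - [0, 1.6, 0]
    - [0, 2.0, 0]
  delta_rot:
    - [0, 0, 0]
    - [0, 0, 0]
    - [0, 0, 0]
    - [0, 0, 0]
    - [0, 0, 0]
  grip: [0.1, 0.1, 0.1, 0.1, 0.1]

```text
clock: 5.72
eef_pos: [0.5316, -0.0442, 0.1275]
tcp_rot: [0.419, 3.113, -0.0]
wrist_force: [-2.2, -3.0, 3.3]
gripper_width: 0.0148
finger_force: 58.6
```

Emit:
send_rows:
  xyz:
    - [0, 0.4, 0]
    - [0, 0.8, 0]
    - [0, 1.2, 0]
    - [0, 1.4, 0]
    - [0, 1.4, 0]
  delta_rot:
    - [0, 0, 0]
    - [0, 0, 0]
    - [0, 0, 0]
    - [0, 0, 0]
    - [0, 0, 0]
  grip: [0.1, 0.1, 0.1, 0.1, 0.1]

```text
clock: 6.13
eef_pos: [0.5353, -0.0301, 0.1275]
tcp_rot: [0.418, 3.113, 0.002]
wrist_force: [-1.0, -1.4, 4.5]
gripper_width: 0.0144
finger_force: 58.6
```

```bash
python3 -c "
from h import *
stat()
r=62
a=np.arcsin((94.4-86)/62)
print(a)
for t in np.arange(a,1.0,.1): print(round(t,2),(r*(np.sin(t)-np.sin(a))).round(1),(r*(np.cos(a)-np.cos(t))).round(1))"
```

```text
6.1333 tcp case mm [-94.5 -13.6 127.5] F case [-0.6 -1.6  4.5] 0.01441533943324231 [-0.16  0.1   1.56  0.    1.48 -1.47]
0.1359018201743751
0.14 0.0 0.0
0.24 6.1 1.1
0.34 12.0 2.9
0.44 17.8 5.2
0.54 23.3 8.1
0.64 28.4 11.5
0.74 33.2 15.5
0.84 37.6 19.9
0.94 41.5 24.7
```

Emit:
send_rows:
  xyz:
    - [0.35, 0, 0.06]
    - [0.7, 0, 0.14]
    - [1.05, 0, 0.25]
    - [1.4, 0, 0.37]
    - [1.78, 0, 0.52]
  delta_rot:
    - [0, 0, 0]
    - [0, 0, 0]
    - [0, 0, 0]
    - [0, 0, 0]
    - [0, 0, 0]
  grip: [0.1, 0.1, 0.1, 0.1, 0.1]

```text
clock: 6.55
eef_pos: [0.5179, -0.0256, 0.1228]
tcp_rot: [0.418, 3.112, 0.002]
wrist_force: [-1.8, 2.1, 7.5]
gripper_width: 0.014
finger_force: 58.5
```

Emit:
send_rows:
  xyz:
    - [0.3, 0, 0.15]
    - [0.55, 0, 0.29]
    - [0.8, 0, 0.45]
    - [1.06, 0, 0.63]
    - [1.06, 0, 0.63]
  delta_rot:
    - [0, 0, 0]
    - [0, 0, 0]
    - [0, 0, 0]
    - [0, 0, 0]
    - [0, 0, 0]
  grip: [0.1, 0.1, 0.1, 0.1, 0.1]

```text
clock: 6.97
eef_pos: [0.5053, -0.0231, 0.1138]
tcp_rot: [-0.419, -3.108, -0.0]
wrist_force: [-0.4, -0.1, 1.4]
gripper_width: 0.0084
finger_force: 0.0
```

```bash
python3 -c "
from h import *
stat()"
```

```text
6.9667 tcp case mm [-125.2  -14.8  113.8] F case [-0.3 -0.2  1.4] 0.008413052036883441 [-0.16  0.05  1.65  0.    1.45 -1.46]
```

The grip slipped off (0 N, width 8 mm). I'll open, lift and look for the ball.

Emit:
send_rows:
  xyz:
    - [0, 0, -1]
    - [0, 0, -2]
    - [0, 0, -3.5]
    - [1, 0, -5]
    - [1, 0, -5]
  delta_rot:
    - [0, 0, 0]
    - [0, 0, 0]
    - [0, 0, 0]
    - [0, 0, 0]
    - [0, 0, 0]
  grip: [0.1, 0.1, 0.3, 0.6, 0.6]

```text
clock: 7.38
eef_pos: [0.4995, -0.021, 0.1705]
tcp_rot: [0.418, 3.106, 0.0]
wrist_force: [0.8, 0.1, 1.4]
gripper_width: 0.0442
finger_force: 0.0
```

```bash
python3 - <<'E'
from h import *
stat()
s=get_image("side");t=get_image("top")
for n,i,b in(("side",s,(285,215,335,275)),("top",t,(320,235,400,290))):
    try:
        c,st=red(i,b);print(n,c,st)
        if n=="side":
            for tt in np.arange(0,1.2,.1):
                w=px("side",wor([-.086-.062*np.sin(tt),-.0146,.086+.062*np.cos(tt)]));print(round(tt,1),w.round(1))
    except Exception as e: print(n,e)
w=np.hstack([cv2.resize(s[200:300,270:370],(400,400),interpolation=2),cv2.resize(t[210:310,290:390],(400,400),interpolation=2)])
cv2.imwrite("pics/d4.png",w[:,:,::-1])
E
```

```text
7.3833 tcp case mm [-131.4  -14.3  170.5] F case [0.7 0.3 1.4] 0.044187637365546935 [-0.16 -0.01  1.59  0.    1.55 -1.46]
side [306.69767442 239.44186047] [18 21  8  8 43]
0.0 [315.  239.5]
0.1 [312.4 239.5]
0.2 [309.7 239.7]
0.3 [307.1 240.1]
0.4 [304.6 240.7]
0.5 [302.2 241.5]
0.6 [300.  242.4]
0.7 [297.9 243.5]
0.8 [296.  244.7]
0.9 [294.2 246. ]
1.0 [292.7 247.5]
1.1 [291.5 249. ]
top attempt to get argmax of an empty sequence
```

View pics/d4.png

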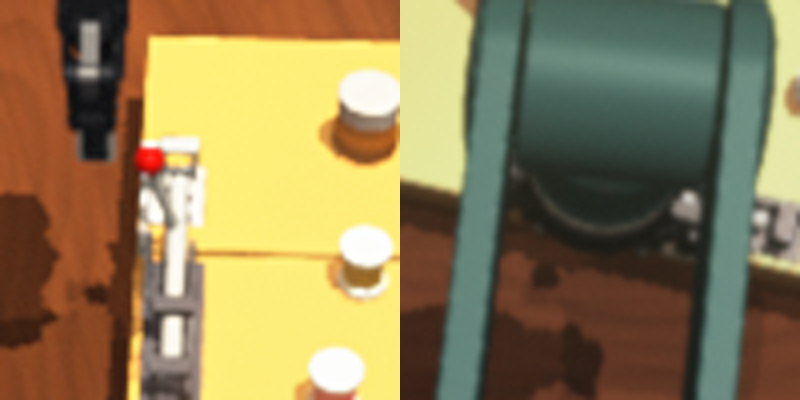

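Left half: the ball is at crop (148,158), which is full-frame (306.7,239.4). That puts slide at about 0.047 and turn at about 0.31, with the fingers clear at (95,140). The positive Fz suggests the ball was squeezed out downward, so I'll re-pinch with it deeper between the pads.

Emit:
send_rows:
  xyz:
    - [-1, 0, 0]
    - [-2, 0, 0]
    - [-2.7, 0, 0]
    - [-2.7, 0, 0]
    - [-2.7, 0, 0]
  delta_rot:
    - [0, 0, 0]
    - [0, 0, 0]
    - [0, 0, 0]
    - [0, 0, 0]
    - [0, 0, 0]
  grip: [0.6, 0.6, 0.6, 0.6, 0.6]

```text
clock: 7.9
eef_pos: [0.5243, -0.0282, 0.1648]
tcp_rot: [-0.42, -3.111, -0.0]
wrist_force: [-1.5, -1.3, -0.7]
gripper_width: 0.051
finger_force: 0.0
```

```bash
python3 - <<'E'
from h import *
stat();plan(wor([-.105,-.0145,.123]),-1)
print(red(get_image("side"),(285,215,335,275)))
E
```

```text
7.9 tcp case mm [-105.6  -14.7  164.8] F case [-1.1 -1.6 -0.7] 0.0510202236617774 [-0.16  0.06  1.54  0.    1.55 -1.46]
shift cm [-0.07  0.02  4.18] rot [-0.    -0.002 -0.   ]Traceback (most recent call last):
  File "<stdin>", line 3, in <module>
  File "h.py", line 21, in red
    i=1+np.argmax(st[1:,4]);return ce[i]+[u0,v0],st[i]
        ~~~~~~~~~^^^^^^^^^^
    return _wrapfunc(a, 'argmax', axis=axis, out=out, **kwds)
    return bound(*args, **kwds)
ValueError: attempt to get argmax of an empty sequence
```

Emit:
send_rows:
  xyz:
    - [0, 0, 1.2]
    - [0, 0, 2.4]
    - [0, 0, 3.4]
    - [0, 0, 4.2]
    - [0, 0, 4.2]
  delta_rot:
    - [0, 0, 0]
    - [0, 0, 0]
    - [0, 0, 0]
    - [0, 0, 0]
    - [0, 0, 0]
  grip: [0.6, 0.6, 0.6, 0.6, 0.6]

```text
clock: 8.37
eef_pos: [0.5219, -0.0276, 0.1205]
tcp_rot: [-0.418, -3.108, -0.0]
wrist_force: [-0.5, -0.3, -0.4]
gripper_width: 0.0515
finger_force: 0.0
```

Emit:
send_rows:
  xyz:
    - [0, 0, 0]
    - [0, 0, 0]
    - [0, 0, 0]
    - [0, 0, 0]
    - [0, 0, 0]
  delta_rot:
    - [0, 0, 0]
    - [0, 0, 0]
    - [0, 0, 0]
    - [0, 0, 0]
    - [0, 0, 0]
  grip: [0.5, 0.4, 0.3, 0.19, 0.19]

```text
clock: 8.78
eef_pos: [0.5245, -0.0279, 0.1247]
tcp_rot: [0.419, 3.112, 0.001]
wrist_force: [0.9, 0.2, 1.7]
gripper_width: 0.0162
finger_force: 14.0
```

Emit:
send_rows:
  xyz:
    - [0, 0, 0]
    - [0, 0, 0]
    - [0, 0, 0]
    - [0, 0, 0]
    - [0, 0, 0]
  delta_rot:
    - [0, 0, 0]
    - [0, 0, 0]
    - [0, 0, 0]
    - [0, 0, 0]
    - [0, 0, 0]
  grip: [0.1, 0.1, 0.1, 0.1, 0.1]

```text
clock: 9.2
eef_pos: [0.5244, -0.0279, 0.1248]
tcp_rot: [0.419, 3.112, 0.001]
wrist_force: [-0.3, 1.3, 5.3]
gripper_width: 0.0146
finger_force: 58.4
```

```bash
python3 - <<'E'
from h import *
stat();print(robot.get_obs()['torque'])
s=get_image("side")
cv2.imwrite("pics/d5.png",cv2.resize(s[200:300,260:360],(600,600),interpolation=2)[:,:,::-1])
E
```

```text
9.2 tcp case mm [-105.5  -14.4  124.8] F case [-0.7  1.2  5.3] 0.014601843781515283 [-0.16  0.08  1.6   0.    1.47 -1.46]
[ 0.17601843  0.09293945 -0.08262265]
```

View pics/d5.png

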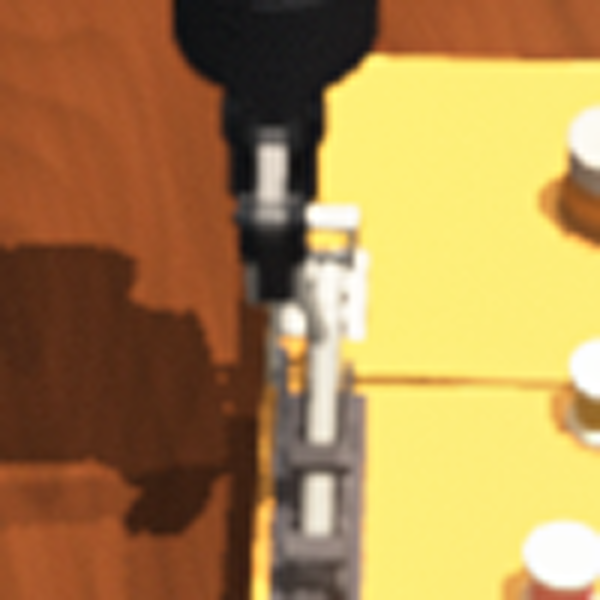

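The ball is between the pads and the keeper lies at crop (290,320). A command of 0.19 gives a light 14 N grip, so I'll use about that and turn in small steps.

Emit:
send_rows:
  xyz:
    - [0, 0, 0]
    - [0.15, 0, 0.05]
    - [0.3, 0, 0.1]
    - [0.45, 0, 0.16]
    - [0.58, 0, 0.22]
  delta_rot:
    - [0, 0, 0]
    - [0, 0, 0]
    - [0, 0, 0]
    - [0, 0, 0]
    - [0, 0, 0]
  grip: [0.18, 0.18, 0.18, 0.18, 0.18]

```text
clock: 9.67
eef_pos: [0.5192, -0.0265, 0.1229]
tcp_rot: [0.419, 3.111, 0.0]
wrist_force: [-0.9, 1.6, 7.6]
gripper_width: 0.0156
finger_force: 34.9
```

Emit:
send_rows:
  xyz:
    - [0.14, 0, 0.06]
    - [0.28, 0, 0.12]
    - [0.42, 0, 0.19]
    - [0.56, 0, 0.27]
    - [0.56, 0, 0.27]
  delta_rot:
    - [0, 0, 0]
    - [0, 0, 0]
    - [0, 0, 0]
    - [0, 0, 0]
    - [0, 0, 0]
  grip: [0.18, 0.18, 0.18, 0.18, 0.18]

```text
clock: 10.08
eef_pos: [0.5138, -0.025, 0.1202]
tcp_rot: [0.419, 3.11, 0.0]
wrist_force: [-0.3, 1.3, 6.6]
gripper_width: 0.0153
finger_force: 35.0
```

```bash
python3 - <<'E'
from h import *
stat();print(robot.get_obs()['torque'])
E
```

```text
10.0833 tcp case mm [-116.5  -14.3  120.2] F case [-0.7  1.1  6.6] 0.015316530556466484 [-0.16  0.06  1.63  0.    1.46 -1.46]
[ 0.19075585 -0.09581355  0.03834975]
```

Emit:
send_rows:
  xyz:
    - [0, 0, -0.05]
    - [0, 0, -0.1]
    - [0, 0, -0.15]
    - [0, 0, -0.2]
    - [0, 0, -0.2]
  delta_rot:
    - [0, 0, 0]
    - [0, 0, 0]
    - [0, 0, 0]
    - [0, 0, 0]
    - [0, 0, 0]
  grip: [0.18, 0.18, 0.18, 0.18, 0.18]

```text
clock: 10.5
eef_pos: [0.5133, -0.0249, 0.1202]
tcp_rot: [0.419, 3.113, 0.001]
wrist_force: [3.8, 0.8, -1.8]
gripper_width: 0.0156
finger_force: 34.5
```

```bash
python3 - <<'E'
from h import *
stat();print(robot.get_obs()['torque'])
s=get_image("side")
cv2.imwrite("pics/d6.png",cv2.resize(s[200:300,260:360],(600,600),interpolation=2)[:,:,::-1])
E
```

```text
10.5 tcp case mm [-117.   -14.4  120.2] F case [ 3.4  1.7 -1.8] 0.015583814681446474 [-0.16  0.06  1.63  0.    1.46 -1.46]
[ 0.17845274 -0.81967887  0.04646062]
```

View pics/d6.png

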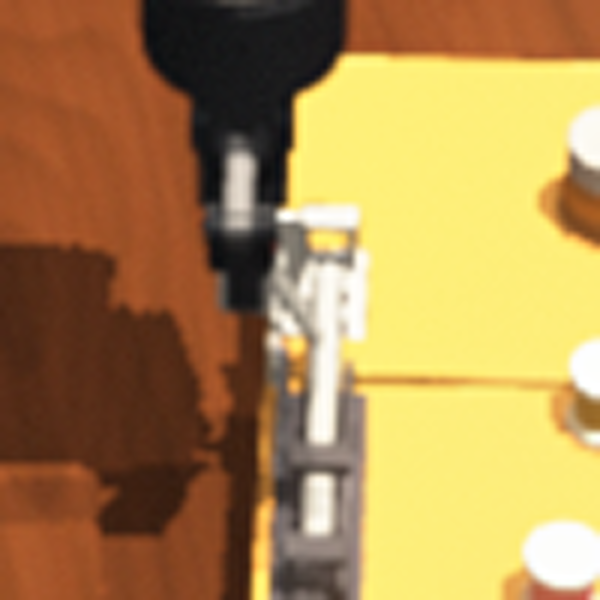

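The handle now follows the grip: bar at crop (285,290), fingers at (245,280), with TCP on the 62 mm arc at turn ≈ 0.52. I'll continue down.

Emit:
send_rows:
  xyz:
    - [0.2, 0, 0.13]
    - [0.4, 0, 0.25]
    - [0.6, 0, 0.39]
    - [0.8, 0, 0.54]
    - [1.0, 0, 0.7]
  delta_rot:
    - [0, 0, 0]
    - [0, 0, 0]
    - [0, 0, 0]
    - [0, 0, 0]
    - [0, 0, 0]
  grip: [0.18, 0.18, 0.18, 0.18, 0.18]

```text
clock: 10.97
eef_pos: [0.5023, -0.0219, 0.1143]
tcp_rot: [-0.419, -3.112, -0.001]
wrist_force: [-1.9, 3.1, 6.8]
gripper_width: 0.0154
finger_force: 25.5
```

```bash
cat >> h.py <<'E'
def arc():
    stat();o=robot.get_obs();p=cas(o['eef_pos'])*1000+[0,0,19.5];d=p-[-86,0,86]
    print("r",np.hypot(d[0],d[2]).round(1),"turn",np.arctan2(-d[0],d[2]).round(3),"slide",(p[1]+60).round(1),"fing",o['finger_force'])
E
python3 -c "
from h import *
arc()"
```

```text
10.9667 tcp case mm [-128.5  -14.5  114.3] F case [-2.6  2.5  6.8] 0.015379389937755514 [-0.16  0.04  1.66  0.    1.45 -1.46]
r 63.9 turn 0.727 slide 45.5 fing 25.520409643650055
```

Emit:
send_rows:
  xyz:
    - [0.1, 0, -0.1]
    - [0.25, 0, 0]
    - [0.35, 0, 0.1]
    - [0.45, 0, 0.2]
    - [0.54, 0, 0.31]
  delta_rot:
    - [0, 0, 0]
    - [0, 0, 0]
    - [0, 0, 0]
    - [0, 0, 0]
    - [0, 0, 0]
  grip: [0.16, 0.16, 0.16, 0.16, 0.16]

```text
clock: 11.38
eef_pos: [0.4982, -0.0209, 0.1113]
tcp_rot: [0.42, 3.113, 0.0]
wrist_force: [1.3, 3.1, 4.7]
gripper_width: 0.0146
finger_force: 45.3
```

```bash
python3 -c "
from h import *
arc()"
```

```text
11.3833 tcp case mm [-132.7  -14.5  111.3] F case [0.4 3.3 4.7] 0.01460164896005685 [-0.16  0.03  1.67  0.    1.44 -1.46]
r 64.7 turn 0.806 slide 45.5 fing 45.252195596694946
```

Emit:
send_rows:
  xyz:
    - [0, 0.2, 0]
    - [0, 0.4, 0]
    - [0, 0.6, 0]
    - [0, 0.8, 0]
    - [0, 1.0, 0]
  delta_rot:
    - [0, 0, 0]
    - [0, 0, 0]
    - [0, 0, 0]
    - [0, 0, 0]
    - [0, 0, 0]
  grip: [0.16, 0.16, 0.16, 0.16, 0.16]

```text
clock: 11.8
eef_pos: [0.5005, -0.012, 0.1111]
tcp_rot: [-0.42, -3.113, 0.003]
wrist_force: [-2.8, -3.0, 5.8]
gripper_width: 0.0143
finger_force: 45.2
```

```bash
python3 -c "
from h import *
arc()"
```

```text
11.8 tcp case mm [-132.8   -5.4  111.1] F case [-2.  -3.6  5.8] 0.014319392513632973 [-0.14  0.03  1.67 -0.    1.44 -1.44]
r 64.7 turn 0.81 slide 54.6 fing 45.23737192153931
```

```bash
python3 -c "
from h import *
for u in((307,236),(312,236),(319,236)): print((cas(onz('side',u,.112))*1000).round(1))
for u in((305.5,250),(309,255),(306,261)): print((cas(onz('side',u,.094))*1000).round(1))"
```

```text
[-106.    32.3  112. ]
[-93.9  32.7 112. ]
[-76.8  33.2 112. ]
[-108.7    2.4   94. ]
[-99.8 -13.8  94. ]
[-106.4  -33.4   94. ]
```

Emit:
send_rows:
  xyz:
    - [0, 0.1, 0]
    - [0, 0.2, 0]
    - [0, 0.3, 0]
    - [0, 0.4, 0]
    - [0, 0.4, 0]
  delta_rot:
    - [0, 0, 0]
    - [0, 0, 0]
    - [0, 0, 0]
    - [0, 0, 0]
    - [0, 0, 0]
  grip: [0.16, 0.16, 0.16, 0.16, 0.16]

```text
clock: 12.22
eef_pos: [0.5016, -0.0079, 0.1111]
tcp_rot: [-0.42, -3.113, 0.002]
wrist_force: [-2.6, -2.0, 6.0]
gripper_width: 0.0146
finger_force: 45.2
```

Emit:
send_rows:
  xyz:
    - [0.1, 0, 0.09]
    - [0.2, 0, 0.19]
    - [0.3, 0, 0.3]
    - [0.4, 0, 0.42]
    - [0.4, 0, 0.42]
  delta_rot:
    - [0, 0, 0]
    - [0, 0, 0]
    - [0, 0, 0]
    - [0, 0, 0]
    - [0, 0, 0]
  grip: [0.16, 0.16, 0.16, 0.16, 0.16]

```text
clock: 12.63
eef_pos: [0.4957, -0.0063, 0.1066]
tcp_rot: [-0.417, -3.108, 0.002]
wrist_force: [-7.5, -1.0, 7.5]
gripper_width: 0.0137
finger_force: 13.9
```

```bash
python3 -c "
from h import *
arc()"
```

```text
12.6333 tcp case mm [-138.9   -1.1  106.6] F case [-7.  -3.   7.5] 0.013734769461975698 [-0.13  0.03  1.68 -0.    1.44 -1.43]
r 66.4 turn 0.922 slide 58.9 fing 13.86392891407013
```

The outward force and shrinking width mean the ball is working out of the pads. I'll open, lift and locate it afresh.

Emit:
send_rows:
  xyz:
    - [0, 0, 0]
    - [0, 0, 0]
    - [0, 0, -1.5]
    - [0, 0, -3.5]
    - [2, 0, -5]
  delta_rot:
    - [0, 0, 0]
    - [0, 0, 0]
    - [0, 0, 0]
    - [0, 0, 0]
    - [0, 0, 0]
  grip: [0.4, 0.6, 0.6, 0.6, 0.6]

```text
clock: 13.05
eef_pos: [0.4804, -0.0016, 0.1566]
tcp_rot: [0.42, 3.113, 0.0]
wrist_force: [1.1, -0.3, 1.3]
gripper_width: 0.0516
finger_force: 0.0
```

Emit:
send_rows:
  xyz:
    - [3, 0, 0]
    - [3, 0, 0]
    - [3, 0, 0]
    - [3, 0, 0]
    - [3, 0, 0]
  delta_rot:
    - [0, 0, 0]
    - [0, 0, 0]
    - [0, 0, 0]
    - [0, 0, 0]
    - [0, 0, 0]
  grip: [0.6, 0.6, 0.6, 0.6, 0.6]

```text
clock: 13.47
eef_pos: [0.4502, 0.0068, 0.1561]
tcp_rot: [-0.419, -3.113, -0.0]
wrist_force: [0.1, -0.0, -0.4]
gripper_width: 0.0512
finger_force: 0.0
```

```bash
python3 - <<'E'
from h import *
stat()
s=get_image("side");t=get_image("top")
for n,i,b in(("side",s,(275,215,335,275)),("top",t,(320,230,360,290))):
    try: print(n,red(i,b))
    except Exception as e: print(n,e)
for tt in np.arange(0.4,1.2,.1):
    print(round(tt,1),px("side",wor([-.086-.062*np.sin(tt),-.001,.086+.062*np.cos(tt)])).round(1))
w=np.hstack([cv2.resize(s[200:260,280:340],(400,400),interpolation=2),cv2.resize(t[220:280,310:370],(400,400),interpolation=2)])
cv2.imwrite("pics/d7.png",w[:,:,::-1])
E
```

```text
13.4667 tcp case mm [-186.3   -0.6  156.1] F case [ 0.1  0.  -0.4] 0.05123479113403729 [-0.11 -0.11  1.72  0.    1.54 -1.41]
side (array([297.625 , 238.4375]), array([19, 20,  8,  8, 48], dtype=int32))
top attempt to get argmax of an empty sequence
0.4 [304.8 236.6]
0.5 [302.4 237.3]
0.6 [300.2 238.3]
0.7 [298.1 239.3]
0.8 [296.2 240.6]
0.9 [294.5 241.9]
1.0 [293.  243.4]
1.1 [291.8 244.9]
```

View pics/d7.png

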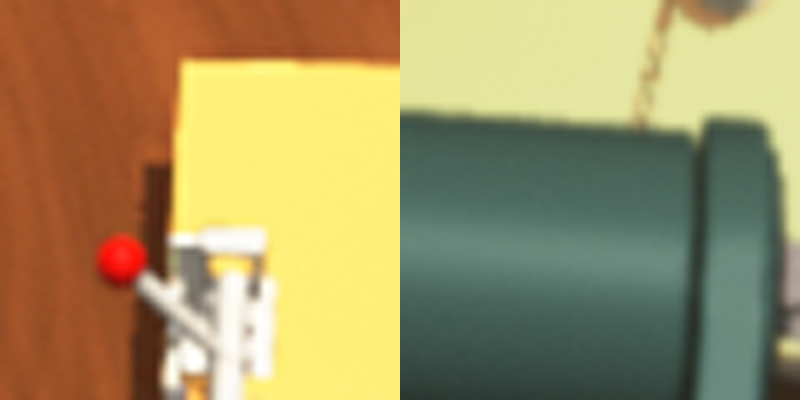

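The crop shows the ball at (122,258) on the left, so turn ≈ 0.7. The ear's top is at (185,240) with its shadowed near face below it, which suggests the ear face is at y ≈ 30 and the notch near slide 75. I'll re-pinch and move only along y.

Emit:
send_rows:
  xyz:
    - [-2, 0, 0]
    - [-4, 0, 0]
    - [-6, 0, 0]
    - [-6, 0, 1]
    - [-6, 0, 2]
  delta_rot:
    - [0, 0, 0]
    - [0, 0, 0]
    - [0, 0, 0]
    - [0, 0, 0]
    - [0, 0, 0]
  grip: [0.6, 0.6, 0.6, 0.6, 0.6]

```text
clock: 13.98
eef_pos: [0.5086, -0.0094, 0.1359]
tcp_rot: [-0.42, -3.113, -0.0]
wrist_force: [-0.2, 0.3, -0.6]
gripper_width: 0.0513
finger_force: 0.0
```

Emit:
send_rows:
  xyz:
    - [0, 0, 1.2]
    - [0, 0, 2.4]
    - [0, 0, 2.4]
    - [0, 0, 2.4]
    - [0, 0, 2.4]
  delta_rot:
    - [0, 0, 0]
    - [0, 0, 0]
    - [0, 0, 0]
    - [0, 0, 0]
    - [0, 0, 0]
  grip: [0.6, 0.6, 0.5, 0.35, 0.19]

```text
clock: 14.4
eef_pos: [0.5073, -0.0089, 0.1127]
tcp_rot: [0.419, 3.113, 0.0]
wrist_force: [0.7, 0.1, 0.3]
gripper_width: 0.0198
finger_force: 0.0
```

Emit:
send_rows:
  xyz:
    - [0, 0, 0]
    - [0, 0, 0]
    - [0, 0.2, 0]
    - [0, 0.4, 0]
    - [0, 0.6, 0]
  delta_rot:
    - [0, 0, 0]
    - [0, 0, 0]
    - [0, 0, 0]
    - [0, 0, 0]
    - [0, 0, 0]
  grip: [0.19, 0.19, 0.19, 0.19, 0.19]

```text
clock: 14.82
eef_pos: [0.5094, -0.0036, 0.1132]
tcp_rot: [0.42, 3.113, -0.001]
wrist_force: [-1.7, -3.3, 1.4]
gripper_width: 0.0167
finger_force: 14.1
```

```bash
python3 -c "
from h import *
arc()
for u in((308,236),(308,237.5),(308,238)): print((cas(onz('side',u,.112))*1000).round(1))"
```

```text
14.8167 tcp case mm [-126.5    5.   113.2] F case [-0.8 -3.7  1.4] 0.01668234200406548 [-0.12  0.05  1.65 -0.    1.44 -1.42]
r 61.8 turn 0.714 slide 65.0 fing 14.131002724170685
[-103.6   32.4  112. ]
[-103.4   27.2  112. ]
[-103.4   25.5  112. ]
```

Emit:
send_rows:
  xyz:
    - [0, 0.2, 0]
    - [0, 0.4, 0]
    - [0, 0.6, 0]
    - [0, 0.8, 0]
    - [0, 1.0, 0]
  delta_rot:
    - [0, 0, 0]
    - [0, 0, 0]
    - [0, 0, 0]
    - [0, 0, 0]
    - [0, 0, 0]
  grip: [0.19, 0.19, 0.19, 0.19, 0.19]

```text
clock: 15.23
eef_pos: [0.5118, 0.0067, 0.1128]
tcp_rot: [-0.419, -3.113, -0.0]
wrist_force: [-3.0, -2.5, 2.3]
gripper_width: 0.0166
finger_force: 14.2
```

```bash
python3 -c "
from h import *
arc()"
```

```text
15.2333 tcp case mm [-126.8   15.6  112.8] F case [-2.3 -3.2  2.3] 0.016624898257332738 [-0.1   0.06  1.64  0.    1.44 -1.4 ]
r 61.8 turn 0.722 slide 75.6 fing 14.189828485250473
```

Emit:
send_rows:
  xyz:
    - [0, 0.1, 0]
    - [0, 0.2, 0]
    - [0, 0.3, 0]
    - [0, 0.4, 0]
    - [0, 0.4, 0]
  delta_rot:
    - [0, 0, 0]
    - [0, 0, 0]
    - [0, 0, 0]
    - [0, 0, 0]
    - [0, 0, 0]
  grip: [0.19, 0.19, 0.19, 0.19, 0.19]

```text
clock: 15.65
eef_pos: [0.5129, 0.0106, 0.1127]
tcp_rot: [-0.419, -3.113, -0.001]
wrist_force: [-2.9, -0.9, 4.1]
gripper_width: 0.0169
finger_force: 14.2
```

```bash
python3 -c "
from h import *
arc()"
```

```text
15.65 tcp case mm [-126.9   19.7  112.7] F case [-2.5 -1.6  4.1] 0.01693530044397032 [-0.09  0.06  1.64  0.    1.44 -1.39]
r 61.7 turn 0.724 slide 79.7 fing 14.209041595458984
```

Emit:
send_rows:
  xyz:
    - [0, 0.1, 0]
    - [0, 0.2, 0]
    - [0, 0.3, 0]
    - [0, 0.3, 0]
    - [0, 0.3, 0]
  delta_rot:
    - [0, 0, 0]
    - [0, 0, 0]
    - [0, 0, 0]
    - [0, 0, 0]
    - [0, 0, 0]
  grip: [0.19, 0.19, 0.19, 0.19, 0.19]

```text
clock: 16.07
eef_pos: [0.5137, 0.0134, 0.1127]
tcp_rot: [0.419, 3.113, 0.001]
wrist_force: [-3.0, -1.3, 5.0]
gripper_width: 0.0166
finger_force: 14.2
```

```bash
python3 -c "
from h import *
arc()"
```

```text
16.0667 tcp case mm [-126.8   22.6  112.7] F case [-2.6 -2.1  5. ] 0.01655287227974329 [-0.08  0.06  1.64  0.    1.44 -1.39]
r 61.7 turn 0.723 slide 82.6 fing 14.240431487560272
```

Emit:
send_rows:
  xyz:
    - [0, 0.1, 0]
    - [0, 0.2, 0]
    - [0, 0.3, 0]
    - [0, 0.3, 0]
    - [0, 0.3, 0]
  delta_rot:
    - [0, 0, 0]
    - [0, 0, 0]
    - [0, 0, 0]
    - [0, 0, 0]
    - [0, 0, 0]
  grip: [0.19, 0.19, 0.19, 0.19, 0.19]

```text
clock: 16.48
eef_pos: [0.5145, 0.0163, 0.1127]
tcp_rot: [0.419, 3.113, 0.001]
wrist_force: [-3.9, -2.2, 4.5]
gripper_width: 0.0165
finger_force: 14.3
```

```bash
python3 -c "
from h import *
arc()"
```

```text
16.4833 tcp case mm [-126.8   25.6  112.7] F case [-3.2 -3.2  4.5] 0.01654907726257876 [-0.08  0.06  1.63  0.    1.44 -1.38]
r 61.6 turn 0.724 slide 85.6 fing 14.260221272706985
```

Emit:
send_rows:
  xyz:
    - [0, 0.1, 0]
    - [0, 0.2, 0]
    - [0, 0.3, 0]
    - [0, 0.3, 0]
    - [0, 0.3, 0]
  delta_rot:
    - [0, 0, 0]
    - [0, 0, 0]
    - [0, 0, 0]
    - [0, 0, 0]
    - [0, 0, 0]
  grip: [0.19, 0.19, 0.19, 0.19, 0.19]

```text
clock: 16.9
eef_pos: [0.5152, 0.0189, 0.1126]
tcp_rot: [-0.419, -3.113, 0.0]
wrist_force: [-3.2, -1.7, 4.7]
gripper_width: 0.0167
finger_force: 14.3
```

```bash
python3 -c "
from h import *
arc()"
```

```text
16.9 tcp case mm [-126.8   28.4  112.6] F case [-2.6 -2.5  4.7] 0.016701943324077928 [-0.07  0.07  1.63 -0.    1.44 -1.38]
r 61.6 turn 0.724 slide 88.4 fing 14.292186498641968
```

Emit:
send_rows:
  xyz:
    - [0, 0.1, 0]
    - [0, 0.2, 0]
    - [0, 0.3, 0]
    - [0, 0.3, 0]
    - [0, 0.3, 0]
  delta_rot:
    - [0, 0, 0]
    - [0, 0, 0]
    - [0, 0, 0]
    - [0, 0, 0]
    - [0, 0, 0]
  grip: [0.19, 0.19, 0.19, 0.19, 0.19]

```text
clock: 17.32
eef_pos: [0.5153, 0.0193, 0.1126]
tcp_rot: [-0.421, -3.112, 0.009]
wrist_force: [-7.1, -9.0, 5.4]
gripper_width: 0.0165
finger_force: 14.7
```

```bash
python3 -c "
from h import *
arc()"
```

```text
17.3167 tcp case mm [-126.9   28.7  112.6] F case [ -4.5 -10.6   5.4] 0.016471036540553492 [-0.07  0.07  1.63 -0.01  1.45 -1.37]
r 61.6 turn 0.726 slide 88.7 fing 14.667886197566986
```

The ear is found at slide ≈ 88.6 (Fy about −10 N). Backing off to slide ≈ 76.6, which covers both readings of the 14 mm.

Emit:
send_rows:
  xyz:
    - [0, -0.35, 0]
    - [0, -0.7, 0]
    - [0, -1.05, 0]
    - [0, -1.4, 0]
    - [0, -1.5, 0]
  delta_rot:
    - [0, 0, 0]
    - [0, 0, 0]
    - [0, 0, 0]
    - [0, 0, 0]
    - [0, 0, 0]
  grip: [0.19, 0.19, 0.19, 0.19, 0.19]

```text
clock: 17.73
eef_pos: [0.5123, 0.0087, 0.1126]
tcp_rot: [0.418, 3.113, 0.005]
wrist_force: [-2.9, 5.5, 4.5]
gripper_width: 0.0166
finger_force: 14.3
```

Emit:
send_rows:
  xyz:
    - [0, 0, 0]
    - [0, 0, 0]
    - [0, 0, 0]
    - [0, 0, 0]
    - [0, 0, 0]
  delta_rot:
    - [0, 0, 0]
    - [0, 0, 0]
    - [0, 0, 0]
    - [0, 0, 0]
    - [0, 0, 0]
  grip: [0.19, 0.19, 0.19, 0.19, 0.19]

```text
clock: 18.15
eef_pos: [0.5122, 0.0083, 0.1126]
tcp_rot: [-0.418, -3.114, -0.003]
wrist_force: [-3.0, 4.2, 3.6]
gripper_width: 0.0158
finger_force: 14.3
```

```bash
python3 -c "
from h import *
arc()"
```

```text
18.15 tcp case mm [-127.    17.3  112.6] F case [-4.   3.2  3.6] 0.015832515844994913 [-0.1   0.06  1.64  0.    1.44 -1.4 ]
r 61.7 turn 0.726 slide 77.3 fing 14.316198080778122
```

Emit:
send_rows:
  xyz:
    - [0, -0.06, 0]
    - [0, -0.06, 0]
    - [0, -0.03, 0]
    - [0, -0.03, 0]
    - [0, -0.03, 0]
  delta_rot:
    - [0, 0, 0]
    - [0, 0, 0]
    - [0, 0, 0]
    - [0, 0, 0]
    - [0, 0, 0]
  grip: [0.19, 0.19, 0.3, 0.5, 0.5]

```text
clock: 18.57
eef_pos: [0.5122, 0.0066, 0.112]
tcp_rot: [0.42, 3.113, -0.001]
wrist_force: [0.4, -0.2, -0.3]
gripper_width: 0.0421
finger_force: 0.0
```

Emit:
send_rows:
  xyz:
    - [0, 0, -1.2]
    - [0, 0, -2.6]
    - [0, 0, -4]
    - [0, 0, -4]
    - [0, 0, -4]
  delta_rot:
    - [0, 0, 0]
    - [0, 0, 0]
    - [0, 0, 0]
    - [0, 0, 0]
    - [0, 0, 0]
  grip: [0.5, 0.5, 0.4, 0.0, 0.0]

```text
clock: 18.98
eef_pos: [0.513, 0.0068, 0.154]
tcp_rot: [0.419, 3.11, -0.0]
wrist_force: [-0.1, -0.5, -0.4]
gripper_width: 0.0109
finger_force: 0.0
```

Emit:
send_rows:
  xyz:
    - [0, 0, 0]
    - [0, 0, 0]
    - [0, 0, 0]
    - [0, 0, 0.3]
    - [0, 0, 0.6]
  delta_rot:
    - [0, 0, 0]
    - [0, 0, 0]
    - [0, 0, 0]
    - [0, 0, 0]
    - [0, 0, 0]
  grip: [0, 0, 0, 0, 0]

```text
clock: 19.4
eef_pos: [0.5119, 0.0071, 0.146]
tcp_rot: [-0.419, -3.113, -0.0]
wrist_force: [0.2, 0.2, 0.5]
gripper_width: 0.0002
finger_force: 0.0
```

```bash
python3 -c "
from h import *
stat()"
```

```text
19.4 tcp case mm [-126.9   16.1  146. ] F case [0.1 0.3 0.5] 0.00017916672074854944 [-0.1   0.04  1.6   0.    1.51 -1.4 ]
```

Emit:
send_rows:
  xyz:
    - [0, 0, 0.3]
    - [0.2, 0, 0.6]
    - [0.4, 0, 0.9]
    - [0.6, 0, 1.1]
    - [0.6, 0, 1.1]
  delta_rot:
    - [0, 0, 0]
    - [0, 0, 0]
    - [0, 0, 0]
    - [0, 0, 0]
    - [0, 0, 0]
  grip: [0, 0, 0, 0, 0]

```text
clock: 19.82
eef_pos: [0.5046, 0.0093, 0.1359]
tcp_rot: [-0.418, -3.11, -0.001]
wrist_force: [-3.1, -0.1, 3.8]
gripper_width: 0.0
finger_force: 2.1
```

Emit:
send_rows:
  xyz:
    - [0.1, 0, 0.1]
    - [0.2, 0, 0.2]
    - [0.3, 0, 0.3]
    - [0.3, 0, 0.4]
    - [0.3, 0, 0.4]
  delta_rot:
    - [0, 0, 0]
    - [0, 0, 0]
    - [0, 0, 0]
    - [0, 0, 0]
    - [0, 0, 0]
  grip: [0, 0, 0, 0, 0]

```text
clock: 20.23
eef_pos: [0.5033, 0.0095, 0.131]
tcp_rot: [-0.419, -3.113, -0.0]
wrist_force: [-0.9, -0.7, 1.7]
gripper_width: 0.0
finger_force: 0.5
```

```bash
python3 -c "
from h import *
stat()"
```

```text
20.2333 tcp case mm [-135.8   16.1  131. ] F case [-0.7 -0.9  1.7] 3.106132995641608e-05 [-0.09  0.03  1.64  0.    1.48 -1.4 ]
```

Emit:
send_rows:
  xyz:
    - [0.05, 0, 0.1]
    - [0.1, 0, 0.2]
    - [0.15, 0, 0.3]
    - [0.2, 0, 0.4]
    - [0.2, 0, 0.4]
  delta_rot:
    - [0, 0, 0]
    - [0, 0, 0]
    - [0, 0, 0]
    - [0, 0, 0]
    - [0, 0, 0]
  grip: [0, 0, 0, 0, 0]

```text
clock: 20.65
eef_pos: [0.5013, 0.01, 0.1272]
tcp_rot: [-0.419, -3.113, -0.0]
wrist_force: [0.5, 0.0, 0.2]
gripper_width: -0.0003
finger_force: 0.2
```

```bash
python3 -c "
from h import *
stat()"
```

```text
20.65 tcp case mm [-137.9   16.   127.2] F case [0.5 0.2 0.2] -0.0003216771394041184 [-0.09  0.02  1.65  0.    1.47 -1.4 ]
```

Emit:
send_rows:
  xyz:
    - [0.05, 0, 0.1]
    - [0.1, 0, 0.2]
    - [0.15, 0, 0.3]
    - [0.2, 0, 0.4]
    - [0.2, 0, 0.4]
  delta_rot:
    - [0, 0, 0]
    - [0, 0, 0]
    - [0, 0, 0]
    - [0, 0, 0]
    - [0, 0, 0]
  grip: [0, 0, 0, 0, 0]

```text
clock: 21.07
eef_pos: [0.4993, 0.0105, 0.1233]
tcp_rot: [-0.419, -3.113, -0.0]
wrist_force: [-0.4, -0.1, -0.4]
gripper_width: 0.0001
finger_force: 0.1
```

```bash
python3 -c "
from h import *
stat()"
```

```text
21.0667 tcp case mm [-139.9   16.1  123.3] F case [-0.4 -0.2 -0.4] 5.397313157242528e-05 [-0.09  0.02  1.66  0.    1.46 -1.4 ]
```

Emit:
send_rows:
  xyz:
    - [0.05, 0, 0.15]
    - [0.1, 0, 0.3]
    - [0.15, 0, 0.45]
    - [0.2, 0, 0.6]
    - [0.2, 0, 0.6]
  delta_rot:
    - [0, 0, 0]
    - [0, 0, 0]
    - [0, 0, 0]
    - [0, 0, 0]
    - [0, 0, 0]
  grip: [0, 0, 0, 0, 0]

```text
clock: 21.48
eef_pos: [0.4973, 0.0111, 0.1171]
tcp_rot: [-0.419, -3.113, -0.0]
wrist_force: [0.3, 0.4, -0.3]
gripper_width: 0.0
finger_force: 0.0
```

```bash
python3 - <<'E'
from h import *
stat()
try: print(red(get_image("side"),(270,215,335,275)))
except Exception as e: print(e)
for tt in (.7,.8,.9,1,1.1,1.2,1.3,1.45,1.6): print(tt,px("side",wor([-.086-.062*np.sin(tt),.0166,.086+.062*np.cos(tt)])).round(1))
E
```

```text
21.4833 tcp case mm [-142.    16.1  117.1] F case [ 0.2  0.5 -0.3] 2.789194791388862e-05 [-0.09  0.02  1.67  0.    1.45 -1.39]
(array([289.61904762, 242.47619048]), array([17, 26,  6,  4, 21], dtype=int32))
0.7 [298.4 234.1]
0.8 [296.5 235.3]
0.9 [294.9 236.7]
1 [293.4 238.1]
1.1 [292.2 239.7]
1.2 [291.2 241.3]
1.3 [290.4 243. ]
1.45 [289.7 245.6]
1.6 [289.7 248.2]
```

The handle has passed 1.2 rad, so it is in the notch. I'll push it gently to the floor.

Emit:
send_rows:
  xyz:
    - [0.1, 0, 0.3]
    - [0.2, 0, 0.6]
    - [0.3, 0, 0.9]
    - [0.4, 0, 1.2]
    - [0.5, 0, 1.5]
  delta_rot:
    - [0, 0, 0]
    - [0, 0, 0]
    - [0, 0, 0]
    - [0, 0, 0]
    - [0, 0, 0]
  grip: [0, 0, 0, 0, 0]

```text
clock: 21.95
eef_pos: [0.4926, 0.0124, 0.1022]
tcp_rot: [-0.419, -3.113, -0.0]
wrist_force: [0.0, 0.3, -0.1]
gripper_width: -0.0
finger_force: 0.1
```

Emit:
send_rows:
  xyz:
    - [0, 0, 0.2]
    - [0, 0, 0.4]
    - [0, 0, 0.6]
    - [0, 0, 0.7]
    - [0, 0, 0.7]
  delta_rot:
    - [0, 0, 0]
    - [0, 0, 0]
    - [0, 0, 0]
    - [0, 0, 0]
    - [0, 0, 0]
  grip: [0, 0, 0, 0, 0]

```text
clock: 22.37
eef_pos: [0.4926, 0.0124, 0.0953]
tcp_rot: [-0.419, -3.113, -0.0]
wrist_force: [0.3, 0.1, 0.2]
gripper_width: -0.0003
finger_force: 0.0
```

```bash
python3 - <<'E'
from h import *
stat()
try: print(red(get_image("side"),(270,215,335,275)))
except Exception as e: print(e)
E
```

```text
22.3667 tcp case mm [-146.9   16.    95.3] F case [0.3 0.2 0.2] -0.0002958188461277897 [-0.09  0.03  1.71  0.    1.41 -1.39]
(array([288.3125, 248.8125]), array([16, 32,  6,  4, 16], dtype=int32))
```

Emit:
send_rows:
  xyz:
    - [0, 0, 0.05]
    - [0, 0, 0.1]
    - [0, 0, 0.2]
    - [0, 0, 0.3]
    - [0, 0, 0.3]
  delta_rot:
    - [0, 0, 0]
    - [0, 0, 0]
    - [0, 0, 0]
    - [0, 0, 0]
    - [0, 0, 0]
  grip: [0, 0, 0, 0, 0]

```text
clock: 22.83
eef_pos: [0.4926, 0.0124, 0.0924]
tcp_rot: [-0.419, -3.113, -0.0]
wrist_force: [-0.1, -0.6, -1.3]
gripper_width: 0.0001
finger_force: 0.0
```

```bash
python3 -c "
from h import *
stat()"
```

```text
22.8333 tcp case mm [-146.9   16.1   92.4] F case [ 0.  -0.6 -1.3] 8.395297163001199e-05 [-0.09  0.03  1.71  0.    1.4  -1.39]
```

Emit:
send_rows:
  xyz:
    - [0, 0, 0.05]
    - [0, 0, 0.1]
    - [0, 0, 0.15]
    - [0, 0, 0.2]
    - [0, 0, 0.2]
  delta_rot:
    - [0, 0, 0]
    - [0, 0, 0]
    - [0, 0, 0]
    - [0, 0, 0]
    - [0, 0, 0]
  grip: [0, 0, 0, 0, 0]

```text
clock: 23.25
eef_pos: [0.4927, 0.0124, 0.0907]
tcp_rot: [-0.419, -3.113, -0.0]
wrist_force: [-1.0, 0.6, 1.4]
gripper_width: 0.0002
finger_force: 0.6
```

```bash
python3 -c "
from h import *
stat()"
```

```text
23.25 tcp case mm [-146.8   16.1   90.7] F case [-1.1  0.3  1.4] 0.00016454612700447216 [-0.09  0.03  1.71  0.    1.4  -1.39]
```

Contact at ball height ≈ 82 mm, so turn ≈ 1.6. Backing away and checking.

Emit:
send_rows:
  xyz:
    - [0, 0, 0.1]
    - [0, 0, 0.1]
    - [0, 0, -1]
    - [0, 0, -3]
    - [1, 0, -5]
  delta_rot:
    - [0, 0, 0]
    - [0, 0, 0]
    - [0, 0, 0]
    - [0, 0, 0]
    - [0, 0, 0]
  grip: [0, 0, 0, 0, 0]

```text
clock: 23.67
eef_pos: [0.4836, 0.0146, 0.1409]
tcp_rot: [-0.42, -3.113, 0.0]
wrist_force: [1.0, -0.7, 0.9]
gripper_width: -0.0003
finger_force: 0.0
```

Emit:
send_rows:
  xyz:
    - [3, 0, -3]
    - [6, 0, -5]
    - [9, 0, -5]
    - [9, 0, -5]
    - [9, 0, -5]
  delta_rot:
    - [0, 0, 0]
    - [0, 0, 0]
    - [0, 0, 0]
    - [0, 0, 0]
    - [0, 0, 0]
  grip: [0, 0, 0, 0, 0]

```text
clock: 24.08
eef_pos: [0.396, 0.0391, 0.1918]
tcp_rot: [0.418, 3.11, 0.0]
wrist_force: [1.0, -0.2, -0.8]
gripper_width: 0.0001
finger_force: 0.0
```

```bash
python3 - <<'E'
from h import *
stat()
s=get_image("side");t=get_image("top")
r=[]
for n,i,b in(("side",s,(270,215,335,275)),("top",t,(310,230,370,290))):
    try: r.append(red(i,b));print(n,r[-1])
    except Exception as e: print(n,e)
if len(r)==2: w,e=tri(r[1][0],r[0][0]);print("ball case",cas(w),e)
for tt in (1.3,1.4,1.5,1.6): print(tt,px("side",wor([-.086-.062*np.sin(tt),.0166,.086+.062*np.cos(tt)])).round(1))
E
```

```text
24.0833 tcp case mm [-247.1   16.2  191.8] F case [ 1.   0.  -0.8] 0.00010902237718416898 [-0.04 -0.25  1.76 -0.    1.63 -1.35]
side (array([288.4047619 , 248.19047619]), array([15, 30,  7,  8, 42], dtype=int32))
top attempt to get argmax of an empty sequence
1.3 [290.4 243. ]
1.4 [289.9 244.7]
1.5 [289.7 246.4]
1.6 [289.7 248.2]
```

```bash
python3 -c "
from plant import robot
print(robot.hand_in())"
```

```text
the job is handed in; nothing more can be done
None
```

The bolt is across at about 76–77 mm of slide, with the handle down in the notch at about 1.6 rad by the last side picture. The gripper is backed clear and the job is handed in at 24 s; no verdict came back.

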